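Shut the marked air valve under the sliding cover

TASK

Push the steel cover of the stopcock box all the way aside along its rails by its upstanding lip, without lifting it, to reveal two valve handles. Then push the marked handle, the one with the round disc on its hub, clockwise until it is fully shut, square across its pipe. Leave the cover aside, the plain handle as it is and the things standing around the box where they are.

Things in the scene. Friction and masses are not known exactly. Their poses are not given: they have to be found in the camera images.
- valve_box: fixed grey stopcock box, 335 (x) by 290 mm (y), walls 80 mm high; guide rails on the two y sides reach 90 mm. Origin: on the table under the pit's centre; x along the cover's travel, roughly away from the robot (yaw within 0.35 rad), z up. Pit: x -75 to +80, y -133 to +133 mm; beyond it a deck 79 mm high to x +250. Outside the -y wall a 75 mm wide ledge, top 45 mm up.
- cover (a joint): slide of the cover, m: 0 = pit fully covered, 0.16 = fully aside at its stop, pit open; moves along the box's +x. Starts at 0 to 0.015. Friction about 2 N plus 4 N per m/s, no spring. Only its weight (about 7 N) keeps the plate down in the rails: it can lift off.
- cover_lip (a point): middle of the top edge of the straight lip standing on the flat steel cover, 112 mm above the table. The lip is 140 mm long (along y), 6 mm thick and rises 27 mm over the plate, whose top is 85 mm above the table. Plate 170 (x) by 266 mm (y), its middle 30 mm to the +x side of the lip. Axes as the box's.
- marked_handle (a joint): turn of the handle with the round disc, rad. 0 = open, bar along its pipe with its end to the box's -x; starts at 0 to 0.2. 1.571 = shut on its stop, end to +y, square to the pipe. Clockwise from above: the end swings from -x to +y, pushed from its -y side. Friction 0.12 N m (3 N at 45 mm from the hub), no spring: stays where left.
- marked_hub (a point): on the marked handle's axis at mid-height of its bar, 55 mm above the table; in the box at x +35, y -55 or +50 mm (the valves swap places). Axes as the box's. Steel bar 12 mm wide, 14 mm tall (48 to 62 mm up), reaching 65 mm from the hub and 12 mm behind. Flat disc on the hub, 40 mm across, top 68 mm up (rivet 71). Copper pipe along x below, top 30 mm up.
- marked_tip (a point): end of the marked handle's bar at mid-height, 65 mm from the hub; its x axis points from the end to the hub. Both handles lie wholly below the closed cover.
- plain_handle (a joint): turn of the other handle, an equal bar without the disc, rad, same meaning; starts open at 0 to 0.2 and is to stay there.
- plain_hub (a point): on the plain handle's axis at mid-height of its bar, 55 mm above the table; the other of the two places.
- plain_tip (a point): end of the plain handle's bar at mid-height, 65 mm from its hub.
- socket: bystander: deep impact socket, 32 mm across, 34 mm tall, standing on the box's side ledge (top of the ledge 45 mm above the table); origin under its centre
- collar: bystander: steel collar ring, 36 mm across, 16 mm tall, lying on the side ledge; origin under its centre
- wrench: bystander: wrench about 180 mm long lying on the table beside the box on its +y side, roughly along the box's x; origin about its middle
- spray_can: bystander: aluminium spray can, 60 mm across, 180 mm tall, on the table to the +y side of the box; origin under its centre
- grease_jar: bystander: grey jar, 64 mm across, 70 mm tall, on the table to the +y side of the box; origin under its centre
- bearing: bystander: steel bearing ring, 72 mm across, 20 mm tall, on the table to the -y side of the box; origin under its centre
- mug: bystander: white mug, 76 mm across, 90 mm tall, on the table to the -y side of the box; origin under its centre

How it is judged:
By the outcome, as a careful person would: the job done as asked, in the order asked, and still so for the second after the job is handed in, with the robot touching nothing.
It also fails if it takes over 48 s, if anything falls off the work surface, if the arm or the gripper's body presses on something with over 40 N, if the wrist force passes 120 N, or if a joint passes its speed limit or range.

ROBOT

A 7-joint arm with a two-finger parallel gripper is mounted at the origin on the work surface. World frame = base frame: x ahead of the robot, y to its left, z up, the work surface at z = 0. Lengths are in m, angles in rad, forces in N, time in s.
With the tool pointing down it reaches from about 0.425 to 0.925 m from the base axis. Payload 6.8 kg.
Tool frame: the origin (TCP) lies at the very end of the fingers, on their centre line; the grasp point (between the pads) lies 19 mm behind it; y points along the fingers, z is the direction in which the jaws open and shut, and the axes are right-handed (so a half turn about y gives the same grasp; the last joint's range is limited). The gripper opens to 88 mm and grips with 3 to 60 N. Pads are 20 mm wide; open, the fingers measure 115 mm over their backs; the gripper's body (75 mm by 178 mm) begins 61 mm behind the grasp point.
Start: joints at [-1.257, 0.477, 0.022, 1.555, -0.011, 1.109, -0.083], TCP at [0.276, 0.616, 0.223] pointing down, gripper open.
Joint ranges: [-2.96, 2.96], [-0.34, 2.1], [-1.41, 1.46], [0.24, 2.44], [-1.37, 4.51], [0.17, 1.92], [-2.96, 2.96]. Speed limits (rad/s): [2.39, 2.39, 3.14, 3.14, 3.14, 3.14, 3.14].

INTERFACE

Orientations are given as a rotation vector (axis times angle).
In Python, from rig import manip gives the robot as it stands.
- The arm moves only by the tool move_arm, never from a script. Its argument "steps" is a list that holds one entry, the list of rows, each a list of 7 numbers: the opening, from -1 (shut) to 1 (fully open), then the shift along the tool's x, y, z in units of 40 mm (1.0 is 40 mm), then the turn, a rotation vector about the tool's x, y, z in units of 8 degrees (1.0 is 8 degrees). In form: [[[gripper, dx, dy, dz, wx, wy, wz], ...]]. A call has 1 to 5 rows; each row shifts and turns the commanded pose from where the row before left it, along the tool's axes as they then stand; what a row does not reach is not made up. A row lasts 1/10 s, in which the tool goes at most 50 mm and 8.59 degrees, less where a joint would pass 70% of its speed; a pose out of reach is approached as far as the arm can. A call is refused whole if a number of a shift passes 1 or a number of a turn 1, either way. A call with a gripper value outside its range is refused whole. The fingers move at their own pace and stop on an object; "squeeze" is the grip in N (left out, the last holds). Time passes only in rows, so rows that do not move let the fingers close. It gives the time, the measured TCP pose, the force and the opening at its end, in the units of the state.
- manip.sense(): the state, without advancing time (a new reading comes with each control period).
- manip.read_camera(name): name is "scene" or "top"; returns the picture (480x640x3 uint8, red, green, blue); there is no depth.
- manip.camera_info(name): a dict with "K" (3x3 intrinsics, pixels), "R" (3x3) and "t" (3): a world point X has camera coordinates R X + t. Camera axes: x right, y down, z forward; pixel columns grow to the right and rows downward; lengths in m; the calibration is good to about 2 mm. A picture is of the moment at which its call begins. camera_info takes no time and is no camera call.
- manip.hand_in(): hands the job in, once; it reports no verdict.
The state is a dict: "time_s": time; "joint_pos": joint angles; "dq": joint speeds; "joint_efforts": joint torques, N m; "eef_pos": TCP position; "orientation": TCP orientation; "force": force on the tool from outside, world axes, zero at the start; "ft_torque": the same for the moment, N m; "grip_width": finger opening in m.
Only numpy, scipy, OpenCV 4.12 (cv2) and the standard library are available. Lean on these libraries where they do the work, as an engineer would, in place of code of your own. Each camera call takes 0.05 s, during which the arm holds its last target.

## Working session

There is one attempt and no reset: what is moved stays moved. The work goes in short steps, Python scripts to look and compute and a tool call to move; the robot and the scene stay as the last step left them, time stands still between calls to the robot, and variables do not carry over. Pictures are saved under pics/ and viewed, and the job is handed in when it is done.

Besides the shell and the picture viewer there is one more tool, called in YAML: its name, and indented under it one key for each argument. move_arm: Moves the arm, as the interface text tells. Its arguments: {"type":"object","properties":{"steps":{"type":"array","items":{"type":"array","items":{"type":"array","items":{"type":"number"}}}},"squeeze":{"type":"number"}},"required":["steps"]}

```bash
mkdir -p pics; ls
python3 - <<'E'
from rig import manip
import cv2
s=manip.sense()
for k in s: print(k,s[k])
for n in("scene","top"):
    im=manip.read_camera(n); cv2.imwrite(f"pics/{n}0.png",im[:,:,::-1]); c=manip.camera_info(n); print(n,c)
E
```

```text
pics
time_s 0.0
joint_pos [-1.25708593  0.47775799  0.022364    1.5563988  -0.01149175  1.10929523
 -0.08310341]
dq [-1.97733979e-04  2.42247782e-03 -9.11575054e-05 -1.63971288e-03
 -5.56086513e-04  1.33764364e-03  1.01193017e-04]
joint_efforts [-5.39195880e-04 -5.82860041e+01  1.53428435e+00 -2.72594637e+01
 -5.43650833e-02  1.69843918e-02  1.18925918e-04]
eef_pos [0.2761463  0.61529877 0.22173266]
orientation [-1.54708091  0.33109495 -0.33074847]
force [ 0.49362596 -0.16117187 -0.16739667]
ft_torque [-0.02729769 -0.00141259  0.04310186]
grip_width 0.08816443286788403
scene {'K': array([[487.6366998 ,   0.        , 313.26621243],
       [  0.        , 487.6366998 , 236.93921154],
       [  0.        ,   0.        ,   1.        ]]), 'R': array([[ 0.08551204,  0.99603494, -0.02453753],
       [ 0.56134066, -0.06851022, -0.82474421],
       [-0.82315512,  0.05675165, -0.56497336]]), 't': array([-0.07181631, -0.24423245,  1.45931571])}
top {'K': array([[529.38932526,   0.        , 317.38718989],
       [  0.        , 529.38932526, 233.76829303],
       [  0.        ,   0.        ,   1.        ]]), 'R': array([[ 0.01861344, -0.99971275,  0.01509823],
       [-0.98706859, -0.02077851, -0.15894607],
       [ 0.15921413, -0.01194446, -0.98717181]]), 't': array([0.02257145, 0.61495084, 1.11529685])}
```

View pics/scene0.png

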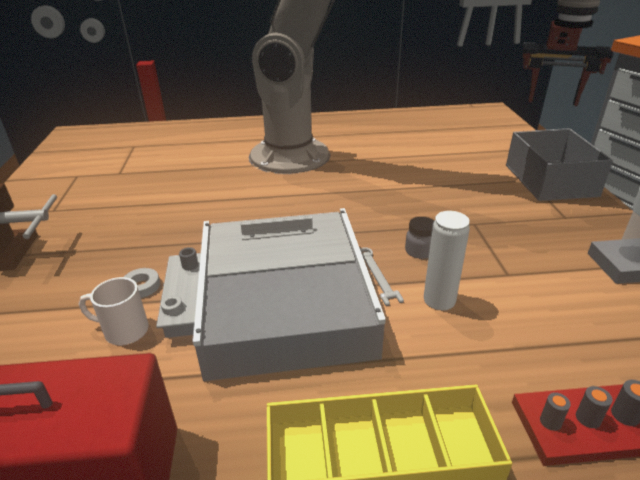

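View pics/top0.png

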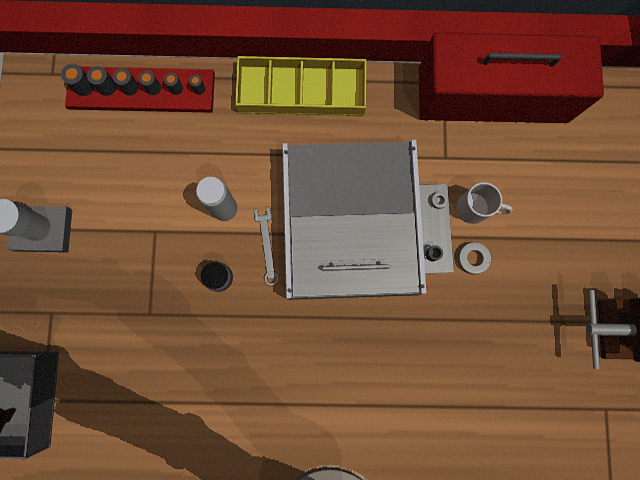

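The top view shows the box with rail ends near (285,145), (415,142), (289,297), (424,292). The lip runs from about (320,267) to (389,266). I'll enlarge it.

```bash
python3 - <<'E'
import cv2
im=cv2.imread("pics/top0.png")[130:310,260:460]
cv2.imwrite("pics/crop0.png",cv2.resize(im,None,fx=3.3,fy=3.3,interpolation=cv2.INTER_CUBIC))
E
cat > h.py <<'E'
import numpy as np
from rig import manip
from scipy.spatial.transform import Rotation as Ro
def ray(n,u,v,z):
    c=manip.camera_info(n);K,R,t=map(np.array,(c["K"],c["R"],c["t"]))
    o=-R.T@t; d=R.T@np.linalg.solve(K,[u,v,1]); return o+d*(z-o[2])/d[2]
def proj(n,X):
    c=manip.camera_info(n);p=np.array(c["K"])@(np.array(c["R"])@X+c["t"]);return p[:2]/p[2]
E
```

```text
(no output)
```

View pics/crop0.png

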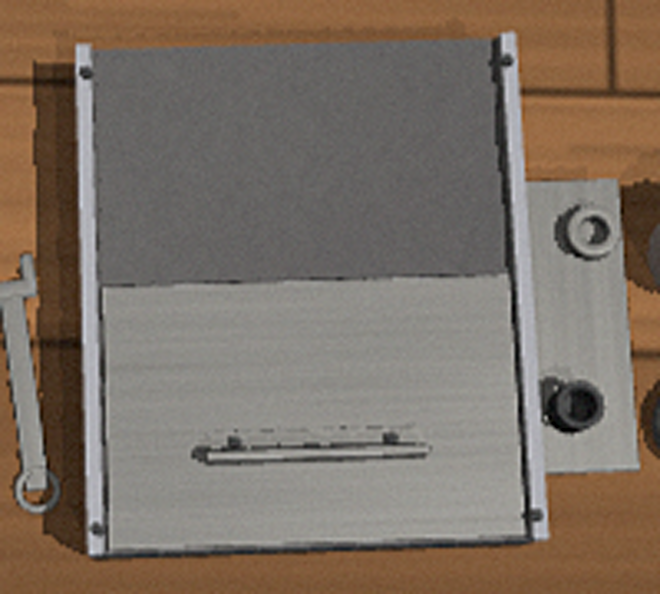

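Run:
```python
from h import *
from scipy.optimize import least_squares
f=lambda p:(260+(p[0]+.5)/3.3-.5,130+(p[1]+.5)/3.3-.5)
pix=[(76,44),(514,33),(91,556),(549,540)]
bx=np.array([(.25,.145),(.25,-.145),(-.085,.145),(-.085,-.145)])
W=np.array([ray("top",*f(p),.09)[:2] for p in pix]);print(W)
def tf(p,b): c,s=np.cos(p[2]),np.sin(p[2]); return b@np.array([[c,s],[-s,c]])+p[:2]
r=least_squares(lambda p:(tf(p,bx)-W).ravel(),[.6,0,0]);print(r.x,r.fun.reshape(4,2))
inv=lambda w:(w-r.x[:2])@np.array([[np.cos(r.x[2]),-np.sin(r.x[2])],[np.sin(r.x[2]),np.cos(r.x[2])]])
for nm,p,z in [("lipL",(205,447),.112),("lipR",(430,444),.112),("lipLb",(205,461),.112),("far1",(103,287),.085),("far2",(508,275),.085),("sock",(575,402),.079),("coll",(588,231),.061)]:
    w=ray("top",*f(p),z)[:2];print(nm,w,inv(w))
for nm,p,z in [("can",(212,185),.18),("jar",(215,275),.07),("mug",(480,197),.09)]:
    w=ray("top",*p,z)[:2];print(nm,w,inv(w))
np.save("box.npy",r.x)
s=manip.sense();print(Ro.from_rotvec(s["orientation"]).as_matrix())
# scene view check
for n,(u,v) in {"a":(202,224),"b":(348,211),"c":(383,318),"d":(199,347)}.items():
    w=ray("scene",u,v,.09)[:2];print(n,w,inv(w))
```

```text
[[ 0.80650232  0.1145947 ]
 [ 0.82100695 -0.17548795]
 [ 0.47096923  0.09540922]
 [ 0.48659488 -0.19406344]]
[ 0.56389055 -0.04437568  0.05443673] [[-8.71523319e-04 -5.82711421e-04]
 [ 4.02701017e-04 -7.04775152e-05]
 [ 1.57805434e-04  3.75474375e-04]
 [ 3.11016683e-04  2.77714551e-04]]
lipL [0.53905559 0.02527154] [-0.02100868  0.07089532]
lipR [ 0.54377268 -0.11543224] [-0.02395425 -0.06985669]
lipLb [0.53030198 0.02512009] [-0.02975756  0.07122038]
far1 [0.64454542 0.09263943] [0.08799036 0.13242373]
far2 [ 0.65818609 -0.17078709] [ 0.08727783 -0.13135476]
sock [ 0.5764685 -0.2146195] [ 0.00329637 -0.17067599]
coll [ 0.69429725 -0.22947486] [ 0.1201423 -0.1919204]
can [0.68627344 0.24595261] [0.13799832 0.28323939]
jar [0.51763353 0.25103552] [-0.03011523  0.29749045]
mug [ 0.69539709 -0.31367159] [ 0.11665938 -0.27605225]
[[ 9.12351464e-01 -5.52494903e-04  4.09407500e-01]
 [-4.09407853e-01 -1.54439236e-03  9.12350166e-01]
 [ 1.28216999e-04 -9.99998655e-01 -1.63522438e-03]]
a [ 0.49682399 -0.19477131] [-0.07515022 -0.14652376]
b [0.48389786 0.10544135] [-0.07172267  0.1539475 ]
c [0.80413865 0.11338846] [0.24847613 0.14445859]
d [ 0.83377928 -0.16495013] [ 0.26292849 -0.13508044]
```

Box origin is at (0.564, −0.044) with yaw 0.054. The residuals are under 1 mm, and the lip length comes out at 141 mm against 140. The lip is at box x ≈ −0.027, so slide ≈ 0. First I'll turn the tool to the box yaw and shut the fingers.

move_arm:
  steps:
    - [[-1,0,0,0,0,-0.85,0],[-1,0,0,0,0,-0.85,0],[-1,0,0,0,0,-0.85,0],[-1,0,0,0,0,-0.86,0],[-1,0,0,0,0,0,0]]
  squeeze: 20

```text
time_s: 0.6
eef_pos: [0.2763, 0.6155, 0.2221]
orientation: [-1.571, -0.043, 0.044]
force: [0.8, -0.5, 0.1]
grip_width: 0.0513
```

```bash
cat >> h.py <<'E'
B=np.load("box.npy")
def b2w(x,y): c,s=np.cos(B[2]),np.sin(B[2]); return np.array([B[0]+c*x-s*y,B[1]+s*x+c*y])
def w2b(w): c,s=np.cos(B[2]),np.sin(B[2]); d=np.array(w[:2])-B[:2]; return np.array([c*d[0]+s*d[1],-s*d[0]+c*d[1]])
def st(tgt=None):
    s=manip.sense();R=Ro.from_rotvec(s["orientation"]).as_matrix();p=np.array(s["eef_pos"])
    print("t",s["time_s"],"p",p.round(4),"box",w2b(p).round(4),"F",np.round(s["force"],1),"w",round(s["grip_width"],4),"yaw-box deg",round(np.degrees(np.arctan2(R[1,0],R[0,0])-B[2]),2))
    if tgt is not None:
        T=np.r_[b2w(*tgt[:2]),tgt[2]];print("tool shift units",(R.T@(T-p)/.04).round(3))
E
python3 -c "
from h import *
st((-.060,0,.2))"
```

```text
t 0.6 p [0.2763 0.6155 0.2221] box [-0.2512  0.6745] F [ 0.8 -0.5  0.1] w 0.0513 yaw-box deg 0.04
tool shift units [  4.768   0.564 -16.867]
```

move_arm:
  steps:
    - [[-1,0.28,0,-0.97,0,0,0],[-1,0.28,0,-0.97,0,0,0],[-1,0.28,0,-0.97,0,0,0],[-1,0.28,0,-0.97,0,0,0],[-1,0.28,0,-0.97,0,0,0]]

```text
time_s: 1.1
eef_pos: [0.3431, 0.4235, 0.2225]
orientation: [-1.57, -0.04, 0.04]
force: [1.0, -0.1, 0.3]
grip_width: 0.0111
```

move_arm:
  steps:
    - [[-1,0.28,0,-0.97,0,0,0],[-1,0.28,0,-0.97,0,0,0],[-1,0.28,0,-0.97,0,0,0],[-1,0.28,0,-0.97,0,0,0],[-1,0.28,0,-0.97,0,0,0]]

```text
time_s: 1.6
eef_pos: [0.4094, 0.2328, 0.2227]
orientation: [-1.57, -0.04, 0.04]
force: [1.3, -0.3, 0.0]
grip_width: 0.0005
```

move_arm:
  steps:
    - [[-1,0.28,0,-0.97,0,0,0],[-1,0.28,0,-0.97,0,0,0],[-1,0.28,0,-0.97,0,0,0],[-1,0.28,0,-0.97,0,0,0],[-1,0.28,0,-0.97,0,0,0]]

```text
time_s: 2.1
eef_pos: [0.4759, 0.0422, 0.2228]
orientation: [-1.57, -0.04, 0.039]
force: [1.4, 0.6, -0.5]
grip_width: 0.0004
```

```bash
python3 -c "
from h import *
st((-.060,0,.15))"
```

```text
t 2.1 p [0.4759 0.0422 0.2228] box [-0.0831  0.0913] F [ 1.4  0.6 -0.5] w 0.0004 yaw-box deg -0.22
tool shift units [ 0.586  1.818 -2.281]
```

move_arm:
  steps:
    - [[-1,0.2,0.4,-0.76,0,0,0],[-1,0.2,0.4,-0.76,0,0,0],[-1,0.18,0.5,-0.76,0,0,0],[-1,0,0.52,0,0,0,0],[-1,0,0,0,0,0,0]]

```text
time_s: 2.6
eef_pos: [0.5019, -0.0468, 0.1476]
orientation: [-1.571, -0.035, 0.043]
force: [-0.6, 0.5, 0.6]
grip_width: 0.0003
```

Run:
```python
from h import *
import cv2
st((-.060,0,.097))
im=manip.read_camera("scene");cv2.imwrite("pics/s1.png",im[:,:,::-1])
```

```text
t 2.6 p [ 0.5019 -0.0468  0.1476] box [-0.0621  0.0009] F [-0.6  0.5  0.6] w 0.0003 yaw-box deg -0.29
tool shift units [ 0.058  1.264 -0.022]
```

View pics/s1.png

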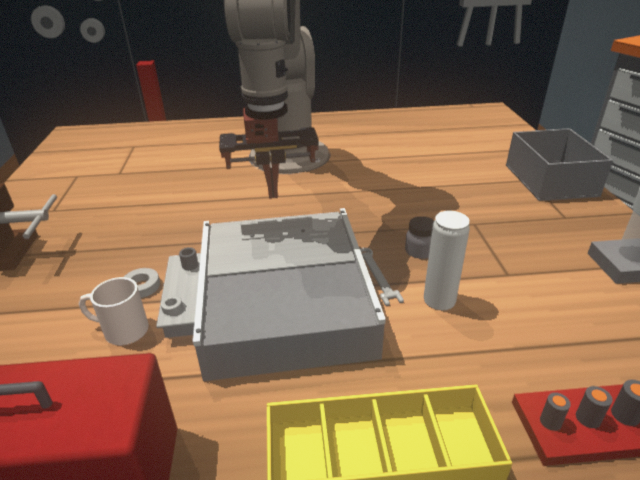

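The fingers, tip at about (273,197), stand behind the lip at about (278,228). I'll lower them and start pushing.

move_arm:
  steps:
    - [[-1,0,0.5,0,0,0,0],[-1,0,0.5,0,0,0,0],[-1,0,0.28,0,0,0,0],[-1,0,0,0,0,0,0],[-1,0.15,0,0,0,0,0]]

```text
time_s: 3.15
eef_pos: [0.5099, -0.0453, 0.0994]
orientation: [-1.57, -0.043, 0.042]
force: [-0.8, -1.3, 0.2]
grip_width: 0.0004
```

move_arm:
  steps:
    - [[-1,0.2,0,0,0,0,0],[-1,0.2,0,0,0,0,0],[-1,0.2,0,0,0,0,0],[-1,0.2,0,0,0,0,0],[-1,0.2,0,0,0,0,0]]

```text
time_s: 3.65
eef_pos: [0.5503, -0.0435, 0.0987]
orientation: [-1.57, -0.042, 0.043]
force: [-2.3, -0.4, 1.5]
grip_width: 0.0003
```

Run:
```python
from h import *
import cv2
st((.117,0,.095))
im=manip.read_camera("scene");cv2.imwrite("pics/s2.png",im[:,:,::-1])
```

```text
t 3.65 p [ 0.5503 -0.0435  0.0987] box [-0.0135  0.0016] F [-2.3 -0.4  1.5] w 0.0003 yaw-box deg -0.01
tool shift units [ 3.262  0.091 -0.04 ]
```

View pics/s2.png

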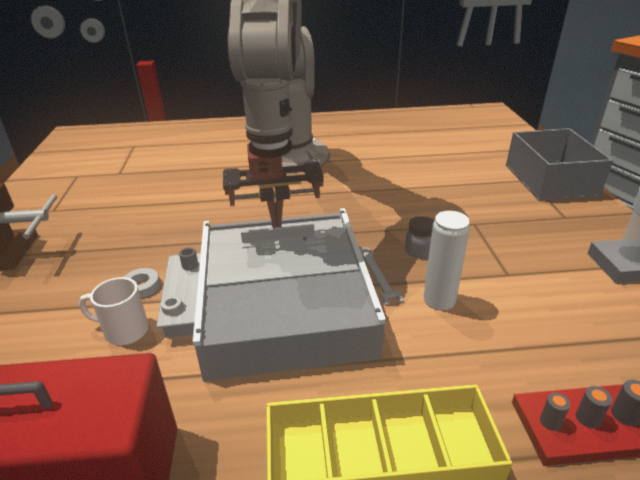

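The cover is moving under the push, with its far edge now at about row 278. I'll continue.

move_arm:
  steps:
    - [[-1,0.25,0,0,0,0,0],[-1,0.25,0,0,0,0,0],[-1,0.25,0,0,0,0,0],[-1,0.25,0,0,0,0,0],[-1,0.25,0,0,0,0,0]]

```text
time_s: 4.2
eef_pos: [0.6004, -0.0409, 0.0984]
orientation: [-1.571, -0.042, 0.043]
force: [-2.4, -1.2, 0.6]
grip_width: 0.0006
```

move_arm:
  steps:
    - [[-1,0.25,0,0,0,0,0],[-1,0.25,0,0,0,0,0],[-1,0.25,0,0,0,0,0],[-1,0.25,0,0,0,0,0],[-1,0.25,0,0,0,0,0]]

```text
time_s: 4.7
eef_pos: [0.6504, -0.0381, 0.0986]
orientation: [-1.57, -0.043, 0.043]
force: [-2.7, -0.6, -0.9]
grip_width: 0.0005
```

move_arm:
  steps:
    - [[-1,0.15,0,0,0,0,0],[-1,0.15,0,0,0,0,0],[-1,0.1,0,0,0,0,0],[-1,0.1,0,0,0,0,0],[-1,0.1,0,0,0,0,0]]

```text
time_s: 5.2
eef_pos: [0.6738, -0.0366, 0.0987]
orientation: [-1.57, -0.043, 0.043]
force: [-1.7, -1.2, -0.7]
grip_width: 0.0005
```

Run:
```python
from h import *
import cv2
st((.120,0,.095))
```

```text
t 5.2 p [ 0.6738 -0.0366  0.0987] box [0.1101 0.0018] F [-1.7 -1.2 -0.7] w 0.0005 yaw-box deg -0.01
tool shift units [ 0.247  0.094 -0.045]
```

move_arm:
  steps:
    - [[-1,0.08,0,0,0,0,0],[-1,0.08,0,0,0,0,0],[-1,0.05,0,0,0,0,0],[-1,0.05,0,0,0,0,0],[-1,0,0,0,0,0,0]]

```text
time_s: 5.7
eef_pos: [0.6807, -0.0362, 0.0987]
orientation: [-1.57, -0.037, 0.048]
force: [-13.5, 0.2, 10.3]
grip_width: 0.0005
```

Run:
```python
from h import *
import cv2
st((.120,0,.095))
im=manip.read_camera("top")[130:310,260:460]
cv2.imwrite("pics/t3.png",cv2.resize(im,None,fx=3.3,fy=3.3,interpolation=cv2.INTER_CUBIC)[:,:,::-1])
```

```text
t 5.7 p [ 0.6807 -0.0362  0.0987] box [0.1171 0.0018] F [-13.5   0.2  10.3] w 0.0005 yaw-box deg -0.02
tool shift units [ 0.074  0.091 -0.044]
```

View pics/t3.png

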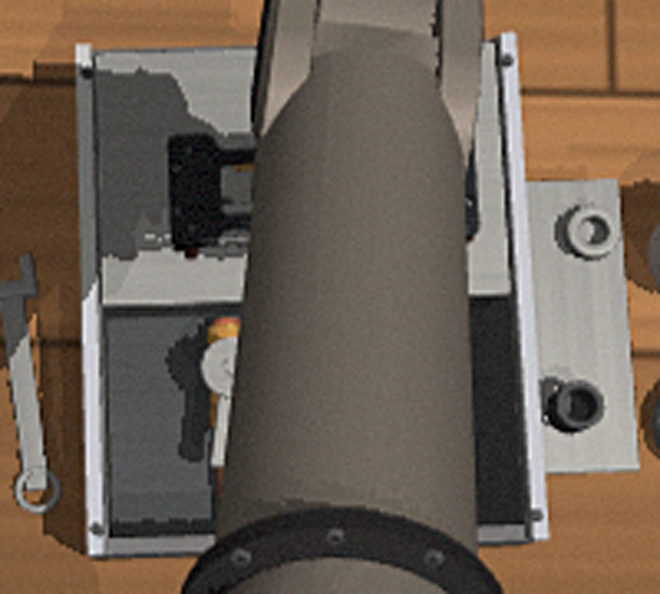

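The stop is reached: force rose to 13 N and the TCP is at the predicted place. The disc sits at crop (220,365), so the marked handle is at y +50. I'll back off and lift.

move_arm:
  steps:
    - [[-1,-0.2,0,0,0,0,0],[-1,-0.3,0,0,0,0,0],[-1,0,-0.6,0,0,0,0],[-1,0,-0.7,0,0,0,0],[-1,-0.5,-0.3,-0.8,0,0,0]]

```text
time_s: 6.25
eef_pos: [0.65, -0.0641, 0.1654]
orientation: [-1.567, -0.055, 0.044]
force: [0.4, 0.7, -0.2]
grip_width: 0.0004
```

move_arm:
  steps:
    - [[-1,-0.4,-0.3,-0.9,0,0,0],[-1,-0.4,0,-0.9,0,0,0],[-1,-0.4,0,-0.9,0,0,0],[-1,-0.2,0,-0.9,0,0,0],[-1,0,0,0,0,0,0]]

```text
time_s: 6.75
eef_pos: [0.5961, -0.2244, 0.1756]
orientation: [-1.575, -0.037, 0.034]
force: [-0.6, -0.5, -0.1]
grip_width: 0.0005
```

Run:
```python
from h import *
import cv2
st()
im=manip.read_camera("top")[130:310,260:460]
cv2.imwrite("pics/t4.png",cv2.resize(im,None,fx=3.3,fy=3.3,interpolation=cv2.INTER_CUBIC)[:,:,::-1])
im=manip.read_camera("scene")[200:380,150:420]
cv2.imwrite("pics/s4.png",cv2.resize(im,None,fx=2.9,fy=2.9,interpolation=cv2.INTER_CUBIC)[:,:,::-1])
```

```text
t 6.75 p [ 0.5961 -0.2244  0.1756] box [ 0.0224 -0.1815] F [-0.6 -0.5 -0.1] w 0.0005 yaw-box deg -0.5
```

View pics/t4.png

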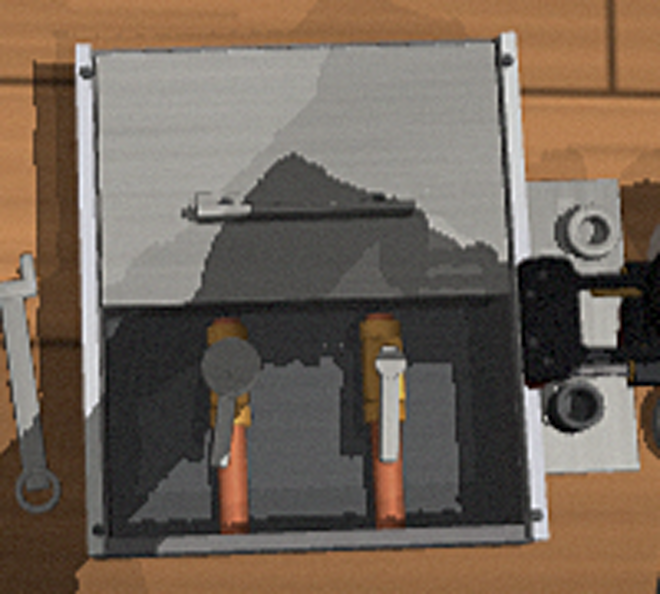

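View pics/s4.png

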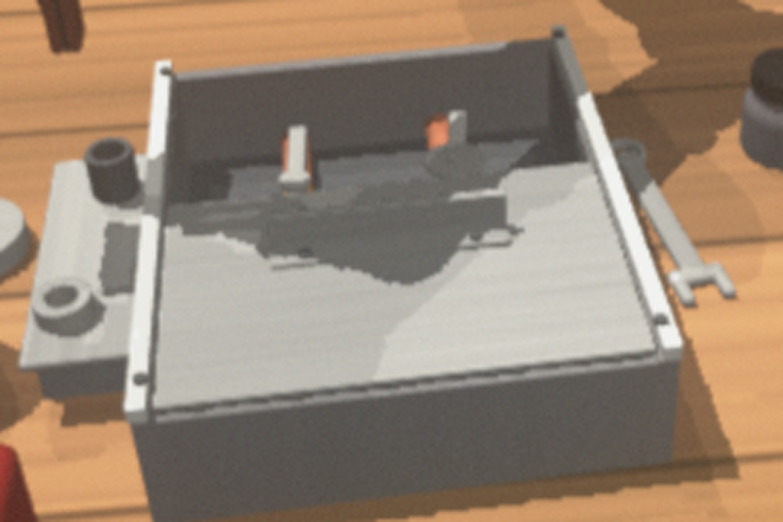

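The cover is fully aside. The disc is at crop (231,366) with its tip at (219,466); the plain tip is at (388,461). I'll measure these and plan the arc.

Run:
```python
from h import *
f=lambda p:(260+(p[0]+.5)/3.3-.5,130+(p[1]+.5)/3.3-.5)
for n,p,z in [("disc",(231,366),.068),("tip",(219,465),.062),("phub",(390,366),.062),("ptip",(388,461),.062),("lipL",(200,210),.112),("edge",(300,303),.085)]:
    w=ray("top",*f(p),z);print(n,w.round(4),w2b(w).round(4))
st((-.02,.018,.13))
```

```text
disc [0.597  0.0082 0.068 ] [0.0359 0.0507]
tip [0.5325 0.0149 0.062 ] [-0.0281  0.0609]
phub [ 0.6001 -0.0967  0.062 ] [ 0.0333 -0.0543]
ptip [ 0.5374 -0.0955  0.062 ] [-0.0293 -0.0496]
lipL [0.6906 0.0311 0.112 ] [0.1307 0.0685]
edge [ 0.6367 -0.0353  0.085 ] [0.0732 0.0051]
t 6.85 p [ 0.5981 -0.218   0.1751] box [ 0.0247 -0.1752] F [-0.7  0.1 -0.9] w 0.0004 yaw-box deg -0.12
tool shift units [-1.13   1.122  4.829]
```

move_arm:
  steps:
    - [[-1,-0.23,0,0.98,0,0,0],[-1,-0.23,0,0.98,0,0,0],[-1,-0.23,0,0.98,0,0,0],[-1,-0.23,0,0.98,0,0,0],[-1,-0.2,0,0.98,0,0,0]]

```text
time_s: 7.35
eef_pos: [0.5421, -0.02, 0.1749]
orientation: [-1.569, -0.046, 0.044]
force: [-0.2, 0.8, 1.0]
grip_width: 0.0006
```

move_arm:
  steps:
    - [[-1,0,0.4,0.1,0,0,0],[-1,0,0.4,0,0,0,0],[-1,0,0.3,0,0,0,0],[-1,0,0,0,0,0,0]]

```text
time_s: 7.75
eef_pos: [0.5412, -0.0187, 0.1292]
orientation: [-1.57, -0.042, 0.046]
force: [0.0, 0.3, 0.0]
grip_width: 0.0006
```

Run:
```python
from h import *
import cv2
st((-.02,.024,.050))
im=manip.read_camera("scene")[130:370,150:420]
cv2.imwrite("pics/s5.png",cv2.resize(im,None,fx=2.5,fy=2.5,interpolation=cv2.INTER_CUBIC)[:,:,::-1])
```

```text
t 7.75 p [ 0.5412 -0.0187  0.1292] box [-0.0213  0.0269] F [0.  0.3 0. ] w 0.0006 yaw-box deg 0.09
tool shift units [ 0.036  1.981 -0.073]
```

View pics/s5.png

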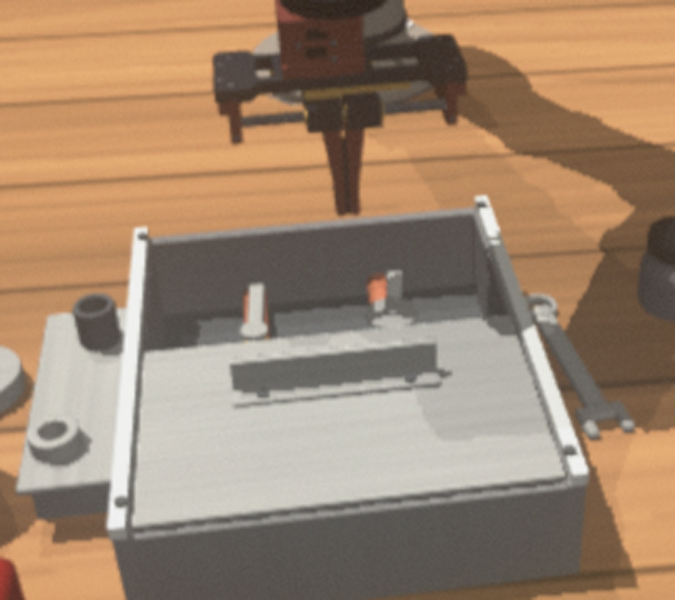

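The fingers, tip at crop (347,212), line up over the gap just to the −y side of the marked bar at (395,280), so I'll descend.

move_arm:
  steps:
    - [[-1,0.03,0.5,-0.07,0,0,0],[-1,0,0.5,0,0,0,0],[-1,0,0.5,0,0,0,0],[-1,0,0.48,0,0,0,0],[-1,0,0,0,0,0,0]]

```text
time_s: 8.3
eef_pos: [0.5424, -0.0226, 0.0501]
orientation: [-1.57, -0.04, 0.045]
force: [-0.2, -1.2, -0.1]
grip_width: 0.0006
```

Run:
```python
from h import *
st((-.02,.038,.050))
H=np.array([35,50.]);
prev=None
for d in [10,20,30,40,50,60,70,80,90]:
    a=np.radians(d);u=np.array([-np.cos(a),np.sin(a)]);n=np.array([np.sin(a),np.cos(a)])
    rc=52-10*d/90;c=H+rc*u-(6+10*np.sin(a)+13.5*np.cos(a))*n
    print(d,c.round(1),None if prev is None else ((c-prev)/40).round(3));prev=c
```

```text
t 8.3 p [ 0.5424 -0.0226  0.0501] box [-0.0203  0.0229] F [-0.2 -1.2 -0.1] w 0.0006 yaw-box deg -0.02
tool shift units [0.006 0.003 0.378]
10 [-18.8  38.1] None
20 [-19.3  46.3] [-0.014  0.203]
30 [-18.5  54.7] [0.021 0.211]
40 [-16.1  63.1] [0.061 0.211]
50 [-12.   71.2] [0.102 0.202]
60 [-6.2 78.6] [0.144 0.183]
70 [ 1.1 84.7] [0.182 0.154]
80 [ 9.6 89.3] [0.213 0.115]
90 [19. 92.] [0.235 0.068]
```

move_arm:
  steps:
    - [[-1,0.03,0,0.19,0,0,0],[-1,0,0,0.19,0,0,0],[-1,0,0,0.2,0,0,0],[-1,0.02,0,0.21,0,0,0],[-1,0.06,0,0.21,0,0,0]]

```text
time_s: 8.8
eef_pos: [0.5462, 0.0172, 0.0523]
orientation: [-1.571, -0.043, 0.041]
force: [0.3, -5.0, 0.7]
grip_width: 0.0001
```

Run:
```python
from h import *
import cv2
st((-.012,.0712,.050))
im=manip.read_camera("scene")[130:370,150:420]
cv2.imwrite("pics/s6.png",cv2.resize(im,None,fx=2.5,fy=2.5,interpolation=cv2.INTER_CUBIC)[:,:,::-1])
```

```text
t 8.8 p [0.5462 0.0172 0.0523] box [-0.0143  0.0624] F [ 0.3 -5.   0.7] w 0.0001 yaw-box deg -0.06
tool shift units [0.056 0.056 0.22 ]
```

View pics/s6.png

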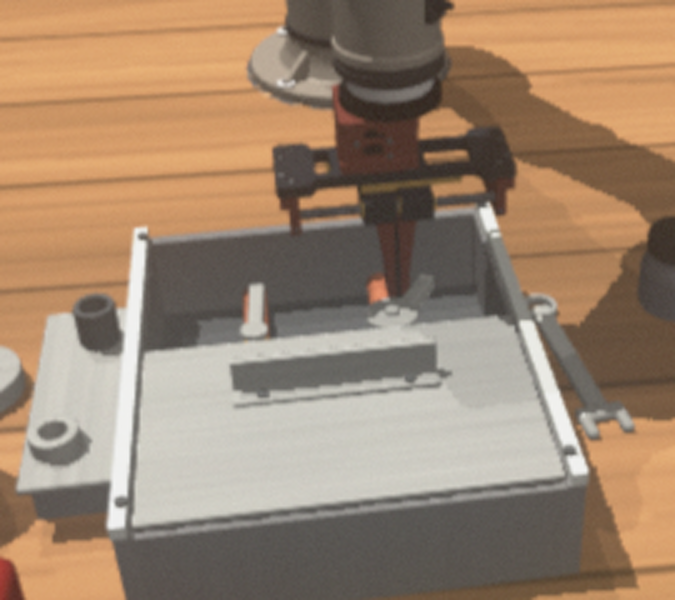

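The handle is swinging, with the bar end at crop (430,280). I'll continue the arc with a small downward correction.

move_arm:
  steps:
    - [[-1,0.08,0.05,0.2,0,0,0],[-1,0.14,0,0.18,0,0,0],[-1,0.18,0,0.15,0,0,0],[-1,0.2,0,0.11,0,0,0],[-1,0,0,0,0,0,0]]

```text
time_s: 9.35
eef_pos: [0.5692, 0.0462, 0.0492]
orientation: [-1.569, -0.044, 0.044]
force: [-0.7, -0.4, 0.2]
grip_width: 0.0004
```

Run:
```python
from h import *
import cv2
st((.021,.092,.050))
im=manip.read_camera("scene")[130:370,150:420]
cv2.imwrite("pics/s7.png",cv2.resize(im,None,fx=2.5,fy=2.5,interpolation=cv2.INTER_CUBIC)[:,:,::-1])
```

```text
t 9.35 p [0.5692 0.0462 0.0492] box [0.0103 0.0902] F [-0.7 -0.4  0.2] w 0.0004 yaw-box deg 0.08
tool shift units [ 0.268 -0.02   0.045]
```

View pics/s7.png

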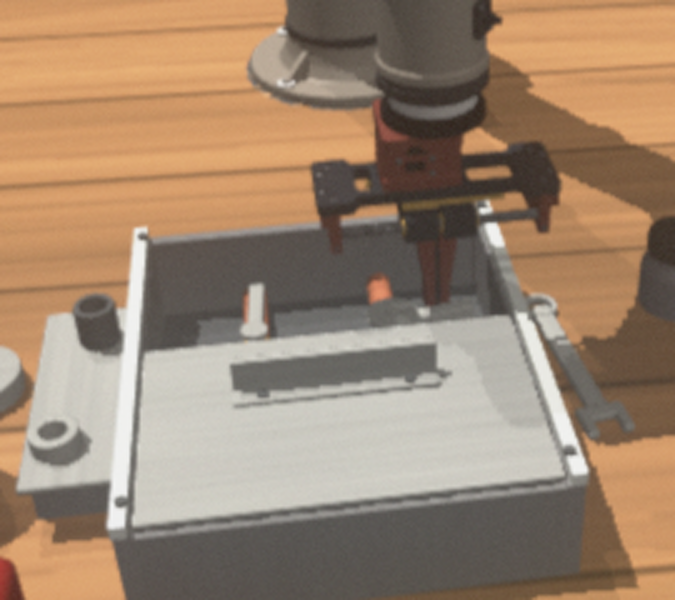

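move_arm:
  steps:
    - [[-1,0.1,0,0.03,0,0,0],[-1,0.1,0,0.02,0,0,0],[-1,0.07,0,0,0,0,0],[-1,0.05,0,0,0,0,0],[-1,0,0,0,0,0,0]]

```text
time_s: 9.9
eef_pos: [0.5781, 0.0481, 0.0489]
orientation: [-1.569, -0.038, 0.048]
force: [-9.2, 1.1, 5.5]
grip_width: 0.0006
```

```bash
python3 -c "
from h import *
st((.021,.092,.050))"
```

```text
t 9.9 p [0.5781 0.0481 0.0489] box [0.0192 0.0915] F [-9.2  1.1  5.5] w 0.0006 yaw-box deg 0.03
tool shift units [ 0.044 -0.027  0.012]
```

move_arm:
  steps:
    - [[-1,0.05,0,0,0,0,0],[-1,0.05,0,0,0,0,0],[-1,0,0,0,0,0,0]]

```text
time_s: 10.2
eef_pos: [0.5783, 0.0479, 0.0485]
orientation: [-1.569, -0.032, 0.054]
force: [-19.3, 1.7, 14.4]
grip_width: 0.0002
```

```bash
python3 -c "
from h import *
st((-.01,.092,.050))"
```

```text
t 10.2 p [0.5783 0.0479 0.0485] box [0.0194 0.0913] F [-19.3   1.7  14.4] w 0.0002 yaw-box deg 0.02
tool shift units [-0.736 -0.027  0.017]
```

The handle is hard on its stop: force rose to 19 N with no further motion. I'll back off, lift and clear the arm for a check.

move_arm:
  steps:
    - [[-1,-0.2,0,0,0,0,0],[-1,-0.3,0,0,0,0,0],[-1,-0.3,-0.2,0,0,0,0],[-1,0,-0.8,0,0,0,0],[-1,0,-0.8,0,0,0,0]]

```text
time_s: 10.7
eef_pos: [0.5519, 0.0453, 0.1224]
orientation: [-1.571, -0.042, 0.043]
force: [0.5, 0.4, 0.5]
grip_width: 0.0006
```

move_arm:
  steps:
    - [[-1,0,-0.9,0,0,0,0],[-1,0,-0.9,0,0,0,0],[-1,-0.3,-0.8,0.7,0,0,0],[-1,-0.3,0,0.95,0,0,0],[-1,-0.3,0,0.95,0,0,0]]

```text
time_s: 11.2
eef_pos: [0.5116, 0.1483, 0.2277]
orientation: [-1.568, -0.045, 0.038]
force: [0.3, 0.1, -0.8]
grip_width: 0.0009
```

move_arm:
  steps:
    - [[-1,-0.1,0,0.95,0,0,0],[-1,-0.1,0,0.95,0,0,0],[-1,0,0,0.95,0,0,0],[-1,0,0,0.5,0,0,0],[-1,0,0,0,0,0,0]]

```text
time_s: 11.7
eef_pos: [0.495, 0.2845, 0.2259]
orientation: [-1.568, -0.047, 0.046]
force: [-0.4, 0.2, -1.7]
grip_width: 0.0004
```

Run:
```python
from h import *
import cv2
st()
im=manip.read_camera("top")[130:310,260:460]
cv2.imwrite("pics/t8.png",cv2.resize(im,None,fx=3.3,fy=3.3,interpolation=cv2.INTER_CUBIC)[:,:,::-1])
im=manip.read_camera("scene")
cv2.imwrite("pics/s8.png",im[:,:,::-1])
```

```text
t 11.7 p [0.495  0.2845 0.2259] box [-0.0509  0.3321] F [-0.4  0.2 -1.7] w 0.0004 yaw-box deg 0.29
```

View pics/t8.png

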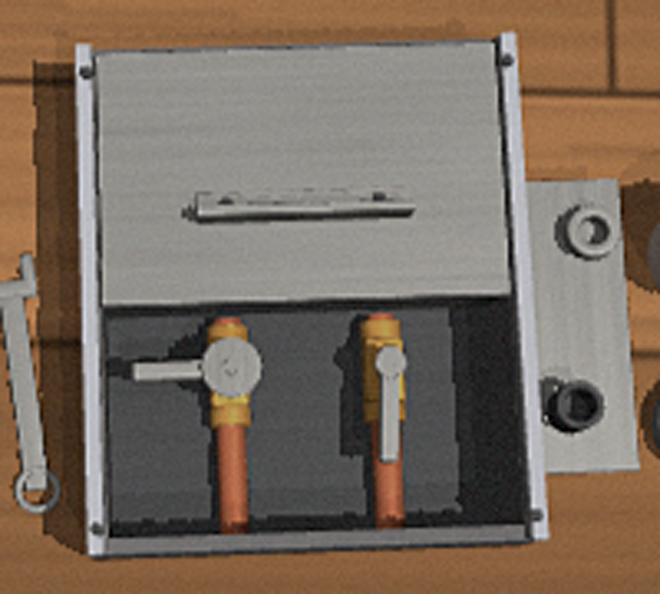

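View pics/s8.png

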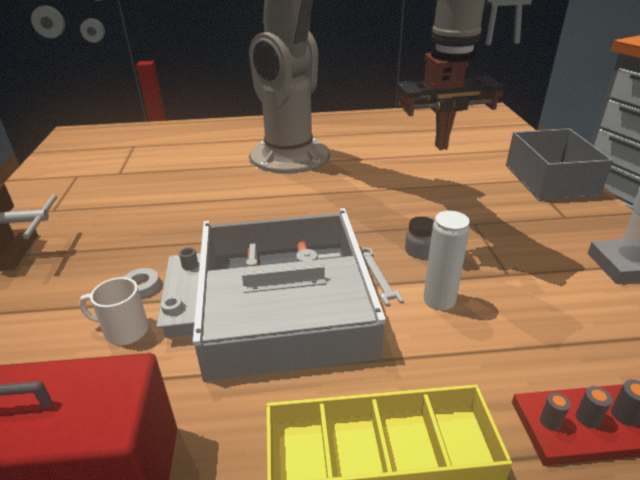

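In the top crop the marked bar runs from the disc (231,367) to its tip (134,371), across the pipe. The plain tip is unchanged at (388,461), and the socket, collar and wrench are where they were.

Run:
```python
from h import *
import cv2
f=lambda p:(260+(p[0]+.5)/3.3-.5,130+(p[1]+.5)/3.3-.5)
h=w2b(ray("top",*f((231,367)),.068));t=w2b(ray("top",*f((134,371)),.062));t2=w2b(ray("top",*f((195,370)),.062))
print(h,t,t2,"angle",np.pi-np.arctan2(*(t-h)[::-1]),np.pi-np.arctan2(*(t-t2)[::-1]), "vs hub35,50",np.pi-np.arctan2(t[1]-.05,t[0]-.035))
for p in [(191,211),(405,210)]: print(w2b(ray("top",*f(p),.112)))
for p in [(97,56),(495,42)]: print("far",w2b(ray("top",*f(p),.085)))
for n in("top","scene"):
    a=cv2.imread(f"pics/{n}0.png").astype(int); b=manip.read_camera(n)[:,:,::-1].astype(int); 
    for nm,(x,y) in {"can":(b2w(.138,.283),0),"jar":(b2w(-.03,.297),0),"mug":(b2w(.117,-.276),0),"sock":(b2w(.003,-.171),.05),"col":(b2w(.12,-.192),.05)}.items():
        u,v=proj(n,np.r_[x,y+.03]).astype(int); print(n,nm,u,v,np.abs(a-b)[v-15:v+15,u-15:u+15].mean().round(1))
```

```text
[0.03528685 0.0507515 ] [0.03564977 0.11431244] [0.03496577 0.0742305 ] angle 1.5765061274110042 1.58785966022612 vs hub35,50 1.5808993257036887
[0.13020067 0.07421392]
[ 0.12645252 -0.06250513]
far [0.2439124  0.13205314]
far [ 0.24546069 -0.13292082]
top can 224 201 8.0
top jar 218 276 16.1
top mug 471 202 6.3
top sock 434 251 9.0
top col 439 197 7.9
scene can 439 291 3.9
scene jar 417 239 2.9
scene mug 126 318 4.6
scene sock 187 251 3.6
scene col 170 292 5.9
```

```bash
python3 -c "
from rig import manip
print(manip.hand_in())"
```

```text
the job is handed in; nothing more can be done
None
```

I slid the cover aside by its lip, turned the marked handle clockwise until it shut on its stop, then lifted the arm clear and handed in at about 12 s of the 48 s allowed.

**Cover:** The push force rose to 13 N at the end of travel, against about 2 N while sliding, so it is on its stop. In the pictures its far edge moved about 157 mm, from box x 0.088 to 0.245. That fits a start near 0.003 m and an end near 0.16 m. My first estimate put the stop about 2.5 mm further along. The difference is about the camera's accuracy, and the push force points to the stop.

**Marked handle:** It measures 1.58 ± 0.01 rad from the top camera, where shut is 1.571. It did not move further at 19 N.

**Plain handle and bystanders:**
- The plain handle's tip is at the same pixels as before.
- The socket, collar, mug and spray can showed no displacement in the before/after pictures.
- The wrench was checked by eye only. I did not check the bearing separately, but the arm stayed clear of it.
- The jar was unchanged in the scene view. Its top view differed more, probably because the arm was over it; I did not confirm that.

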